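# Open the stop arm and send a boiler into the test bay

## Robot

A 6-joint arm with a two-finger parallel gripper is mounted at the origin on the work surface. World frame = base frame: x ahead of the robot, y to its left, z up, the work surface at z = 0. Lengths are in m, angles in rad, forces in N, time in s.
With the tool pointing down it reaches from about 0.3 to 0.875 m from the base axis. Payload 6.4 kg.
Tool frame: the origin (TCP) lies at the very end of the fingers, on their centre line; the grasp point (between the pads) lies grip_point_offset behind it (grip_point_offset is the distance from the TCP to the grasp point, in m); y points along the fingers, x is the direction in which the jaws open and shut, and the axes are right-handed (so a half turn about y gives the same grasp; the last joint's range is limited). The gripper opens to 85 mm and grips with 20 to 120 N. Pads are 22 mm wide; open, the fingers measure 114 mm over their backs; the gripper's body (76 mm by 85 mm) begins 54 mm behind the grasp point. The pads swing forward as they close: fully open they stand 13 mm farther back than shut.
Start: joints at [1.059, 0.181, 1.607, -0, 1.354, -0.206], TCP at [0.173, 0.548, 0.198] pointing down, gripper open.
Joint ranges: [-2.99, 2.99], [-0.89, 2.07], [0.3, 2.58], [-1.14, 4.28], [0, 2.63], [-3.12, 3.12]. Speed limits (rad/s): [2.57, 2.57, 3.01, 3.14, 3.14, 3.14].

## Interface

Orientations are given as a unit quaternion [w, x, y, z].
In Python, from bench import get_obs, camera, camera_model, hand_in, grip_point_offset gives the robot as it stands.
- The arm moves only by the shell command python3 -m jog 'ROWS'. ROWS is JSON, a list of rows, each a list of 7 numbers: the shift along the tool's x, y, z in mm, then the turn, a rotation vector about the tool's x, y, z in degrees, then the gripper's target within -1 to 1 (shut at 1, half-way at 0, fully open at -1). In form: [[x, y, z, ax, ay, az, grip], ...]. A call has 1 to 8 rows; each row shifts and turns the commanded pose from where the row before left it, along the tool's axes as they then stand; what a row does not reach is not made up. A row lasts 1/12 s, in which the tool goes at most 41.7 mm and 7.16 degrees, less where a joint would pass 70% of its speed; a pose out of reach is approached as far as the arm can. A call is refused whole if a number of a shift passes 41.7 or a number of a turn 7.16, either way. A call with a gripper value outside its range is refused whole. The fingers move at their own pace and stop on an object; the grip force is fixed at half the most. Time passes only in rows, so rows that do not move let the fingers close. It gives the time, the measured TCP pose, the force and the opening at its end, in the units of the state.
- get_obs(): the state, without advancing time (a new reading comes with each control period).
- camera(name): name is "side" or "top" or "wrist"; returns the picture (384x512x3 uint8, blue, green, red); there is no depth.
- camera_model(name): a dict with "K" (3x3 intrinsics, pixels), "pose" (4x4, takes a point from camera to world coordinates). Camera axes: x right, y down, z forward; pixel columns grow to the right and rows downward; lengths in m; the calibration is good to about 2 mm. A picture is of the moment at which its call begins: read the wrist's pose just before it. camera_model takes no time and is no camera call; for the wrist camera it gives the pose at the moment of the call.
- hand_in(): hands the job in, once; it reports no verdict.
The state is a dict: "time_s": time; "q": joint angles; "dq": joint speeds; "joint_efforts": joint torques, N m; "eef_pos": TCP position; "eef_rot": TCP orientation; "wrist_force": force on the tool from outside, world axes, zero at the start; "torque": the same for the moment, N m; "opening": opening from 0.0 (shut) to 1.0 (fully open).
Only numpy, scipy, OpenCV 4.12 (cv2) and the standard library are available. Lean on these libraries where they do the work, as an engineer would, in place of code of your own. Each camera call takes 0.05 s, during which the arm holds its last target.

## Task

Push the counterweighted stop arm up past its balance point so that it stays fully raised by itself, then push the boiler along the track, beneath where the arm was, until its sled is fully home against the end stop. Slide the boiler without lifting or tipping it, and leave the other things on the counter where they are; finish clear of everything.

Things in the scene. Friction and masses are not known exactly. Their poses are not given: they have to be found in the camera images.
- track: Fixed aluminium slide track on the counter, 420 x 130 mm. Origin: on the counter, on the track's centre line below the lowered arm. +y runs along the track away from the end stop, x across it away from the robot, z up. The sled slides on the plate's top (12 mm above the counter) between two rails: inner faces 52 mm either side of the centre line, tops 32 mm above the counter, from y = -200 to +220 mm.
- end_stop (a point): Middle of the upright end stop's face, at y = -190 mm in the track's frame, 40 mm above the counter. The stop crosses the track's -y end, its top is 67 mm above the counter. Fully home, the sled's edge touches this face and boiler_mid is at y = -145 mm in the track's frame.
- hinge (a point): Hinge of the stop arm, between two grey cheeks beyond the track: x = 115, y = 0, z = 95 mm in the track's frame; its axis is parallel to the track's y. The cheeks are 30 x 58 mm overall and 110 mm tall; 83 mm beyond the hinge stands a stop block 95 mm tall. A steel counterweight, 56 mm in diameter and 34 mm thick, sits just above the hinge.
- handle (a point): Centre of the round black cross handle at the stop arm's free end: 14 mm in diameter, 90 mm long, parallel to the track's y, 240 mm from the hinge. Lowered, it is 95 mm above the counter and 125 mm to the robot's side of the track's centre line, with free space below it. The arm is a bar 18 mm wide and 16 mm high from hinge to handle.
- stop_arm (a joint): Angle of the stop arm (rad): 0 is lowered, level across the track, blocking the boiler; grows as the handle rises and swings over away from the robot; 1.4 is fully raised on its stop (handle about 330 mm above the counter). Balance point about 0.8: let go below it the arm drops back, beyond it it swings up to its stop and stays. About 1 N up at the handle lifts it; the hinge is nearly free.
- boiler_mid (a point): Boiler, about 0.5 kg, on a sled, loose on the track, +y of the arm at the start; axes as the track's. Point: over the sled's centre, 60 mm above its underside (72 mm above the counter). Sled 92 mm across the track, 90 mm along it, 10 mm thick, with an upright steel tank, 66 mm in diameter; top of its fitting 106 mm above the sled's underside.
- push_plate (a point): Middle of the boiler's flat upright push plate, on its outer face on the side away from the end stop: 45 mm in +y from boiler_mid, 50 mm above the sled's underside. The plate is 70 mm wide, from 10 to 90 mm above the sled's underside, flush with the sled's edge.
- grease_bottle: small closed bottle with a black cap, 44 mm in diameter and 120 mm tall; stands on the counter near the track, origin under its centre
- seal_jar: closed jar, 60 mm in diameter and 70 mm tall; stands beyond the track, origin under its centre
- wrench: steel open-ended wrench 150 mm long lying on the counter, origin under its middle
- mug: white mug, 76 mm in diameter and 85 mm tall; stands beyond the track, origin under its centre
- screw_tray: low grey two-compartment tray, 110 x 80 x 30 mm, origin under its centre
- driver: black-handled screwdriver lying on the counter, origin under it
- grouphead: turned brass part, 72 mm in diameter and 52 mm tall, origin under its centre
Things that resemble listed ones, but are neither listed nor needed, are in the scene too. Leave any orange look-alike of the part that bears boiler_mid alone.

How it is judged:
By the outcome, as a careful person would: the job done as asked, in the order asked, and still so for the second after the job is handed in, with the robot touching nothing.
It also fails if it takes over 69 s, if anything falls off the work surface, if the arm or the gripper's body presses on something with over 40 N, if the wrist force passes 120 N, or if a joint passes its speed limit or range.

## Working session

There is one attempt and no reset: what is moved stays moved. The work goes in short steps, Python scripts to look and compute and a shell command to move; the robot and the scene stay as the last step left them, time stands still between calls to the robot, and variables do not carry over. Pictures are saved under pics/ and viewed, and the job is handed in when it is done.

```bash
ls; mkdir -p pics; python3 - <<'E'
from bench import *
import cv2
print(grip_point_offset)
o=get_obs();print(o)
for n in ("side","top","wrist"):
    m=camera_model(n);print(n,m["K"],m["pose"])
    cv2.imwrite(f"pics/{n}0.png",camera(n))
E
```

```text
pics
0.0187
{'time_s': 0.0, 'q': array([ 1.05871911e+00,  1.81553114e-01,  1.60801496e+00, -1.57732778e-05,
        1.35378791e+00, -2.06323881e-01]), 'dq': array([ 0.0011669 ,  0.00161826,  0.00043398, -0.00056217,  0.00011779,
        0.00037812]), 'joint_efforts': array([ 6.96326770e-04, -4.44879341e+01, -3.51337945e+01, -1.63883615e-04,
        9.13036958e-03,  4.43673139e-05]), 'eef_pos': array([0.17277699, 0.54778612, 0.19697405]), 'eef_rot': array([-0.57004586,  0.57057125,  0.41746301, -0.41859384]), 'wrist_force': array([-0.37862759, -0.79876625, -0.50397236]), 'torque': array([-0.03991923,  0.03418679,  0.07229019]), 'opening': 1.0007244470478542}
side [[407.07955787   0.         259.1507613 ]
 [  0.         407.07955787 191.9269413 ]
 [  0.           0.           1.        ]] [[-0.99840805 -0.04905652  0.02783574  0.51564815]
 [-0.05175448  0.60057708 -0.79789012  0.95982068]
 [ 0.0224242  -0.79806054 -0.60215988  0.8430084 ]
 [ 0.          0.          0.          1.        ]]
top [[430.21460356   0.         263.60345817]
 [  0.         430.21460356 183.31417717]
 [  0.           0.           1.        ]] [[-0.01482018 -0.99409068  0.10753643  0.41184998]
 [-0.99983064  0.01590696  0.00925543 -0.03715634]
 [-0.01091131 -0.10738105 -0.99415806  1.24779094]
 [ 0.          0.          0.          1.        ]]
wrist [[312.54020248   0.         253.27680455]
 [  0.         312.54020248 192.83942708]
 [  0.           0.           1.        ]] [[ 0.30112511  0.909794    0.2856546   0.09996316]
 [ 0.95358407 -0.28696802 -0.09125121  0.57138903]
 [-0.00104607  0.29987371 -0.95397834  0.37352128]
 [ 0.          0.          0.          1.        ]]
```

View pics/side0.png

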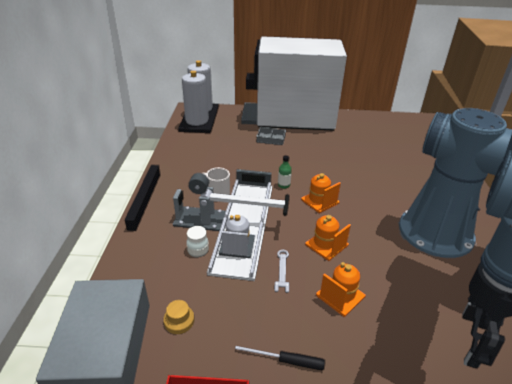

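View pics/top0.png

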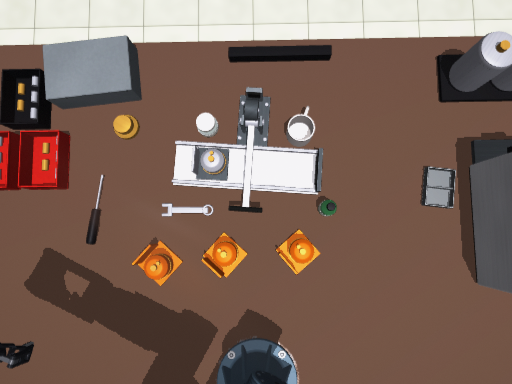

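View pics/wrist0.png

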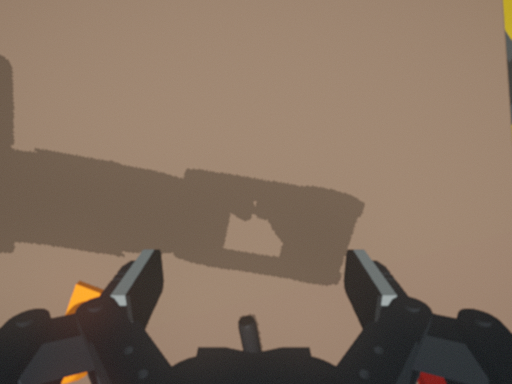

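The top view shows the track at columns 173–323 with the end stop on its right (-y) end. The boiler is at (212,162), the arm bar near column 248, and the handle at (246,208). Three orange look-alikes stand on the robot's side, the grease bottle is at (327,207), and the wrench is at (187,210). I'll zoom in for measurement.

```bash
python3 - <<'E'
import cv2
t=cv2.imread("pics/top0.png");cv2.imwrite("pics/topz.png",cv2.resize(t[80:230,155:345],None,fx=4,fy=4,interpolation=cv2.INTER_CUBIC)) 
t=cv2.imread("pics/side0.png");cv2.imwrite("pics/sidez.png",cv2.resize(t[145:285,160:360],None,fx=4,fy=4,interpolation=cv2.INTER_CUBIC)) 
E
```

```text
(no output)
```

View pics/topz.png

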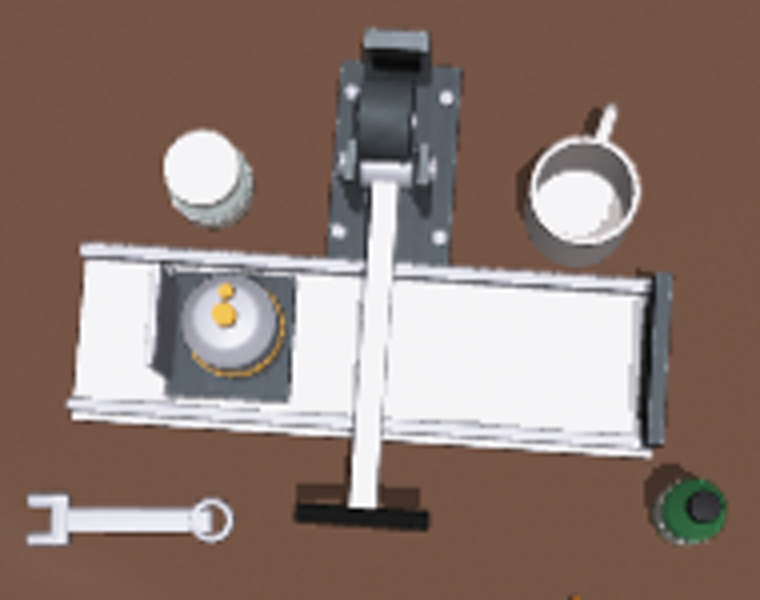

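View pics/sidez.png

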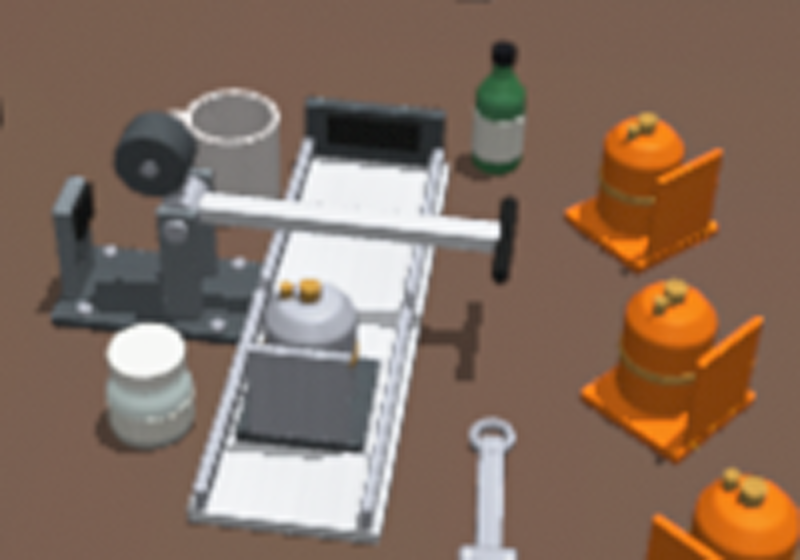

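```bash
cat >h.py <<'E'
import numpy as np
from bench import *
def ray(n,u,v,z):
    m=camera_model(n);K,P=m["K"],m["pose"]
    d=P[:3,:3]@np.linalg.solve(K,[u,v,1]);o=P[:3,3]
    return o+d*(z-o[2])/d[2]
def proj(n,p):
    m=camera_model(n);c=np.linalg.inv(m["pose"])@np.append(p,1);q=m["K"]@c[:3];return q[:2]/q[2]
E
python3 - <<'E'
from h import *
def t(u,v,z): return ray("top",u/4+155-.375,v/4+80-.375,z)
def s(u,v,z): return ray("side",u/4+160-.375,v/4+145-.375,z)
for n,p in dict(handL=t(295,513,.1),handR=t(429,520,.1),handmid=t(362,515,.1),stopA=t(670,272,.067),stopB=t(662,444,.067),
 farL=t(82,245,.032),farR=t(650,284,.032),nearL=t(70,402,.032),nearR=t(648,446,.032),hingeL=t(336,165,.11),hingeR=t(436,172,.11),
 sideHand=s(506,240,.095),sideHandtop=s(510,200,.095),sideHandbot=s(500,278,.095),sideStopL=s(306,100,.067),sideStopR=s(443,113,.067),
 sideplL=s(247,348,.102),sideplR=s(357,358,.102), sledR=t(292,400,.022),sledR2=t(296,278,.022),plL=t(163,265,.102),plR=t(152,372,.102),
 sNear=s(372,535,.0),sFar=s(192,515,.0),bottle=t(705,505,.12),wr=t(215,520,.0),wl=t(45,518,0),
 jar=t(202,165,.07),mug=t(585,190,.085)).items(): print(n,p.round(4))
E
```

```text
handL [0.4716 0.0685 0.1   ]
handR [ 0.4655 -0.0208  0.1   ]
handmid [0.4695 0.0238 0.1   ]
stopA [ 0.6368 -0.1904  0.067 ]
stopB [ 0.5169 -0.1814  0.067 ]
farL [0.6704 0.2271 0.032 ]
farR [ 0.635  -0.1804  0.032 ]
nearL [0.5567 0.2349 0.032 ]
nearR [ 0.5187 -0.1757  0.032 ]
hingeL [0.7058 0.0385 0.11  ]
hingeR [ 0.6998 -0.0291  0.11  ]
sideHand [0.468  0.0241 0.095 ]
sideHandtop [ 0.4649 -0.0247  0.095 ]
sideHandbot [0.4723 0.0677 0.095 ]
sideStopL [ 0.6363 -0.188   0.067 ]
sideStopR [ 0.5192 -0.1782  0.067 ]
sideplL [0.6413 0.1618 0.102 ]
sideplR [0.5675 0.166  0.102 ]
sledR [0.5567 0.0774 0.022 ]
sledR2 [0.6455 0.074  0.022 ]
plL [0.6408 0.1568 0.102 ]
plR [0.5678 0.1641 0.102 ]
sNear [0.5521 0.2287 0.    ]
sFar [0.6748 0.2199 0.    ]
bottle [ 0.4716 -0.2019  0.12  ]
wr [0.4726 0.1359 0.    ]
wl [0.4759 0.2595 0.    ]
jar [0.7178 0.135  0.07  ]
mug [ 0.6917 -0.1313  0.085 ]
```

```bash
cat >>h.py <<'E'
from scipy.spatial.transform import Rotation as R
def Rt(): 
    q=get_obs()["eef_rot"];return R.from_quat([q[1],q[2],q[3],q[0]])
yaw=-0.083
tx=np.array([np.cos(yaw),np.sin(yaw),0]);ty=np.array([-np.sin(yaw),np.cos(yaw),0]);O=np.array([.5936,.0136,0])
def T(p): p=np.asarray(p)-O; return np.array([p@tx,p@ty,p[2]])
def W(x,y,z): return O+x*tx+y*ty+[0,0,z]
def goalR(pitch,sgn):
    p=np.radians(pitch); y=np.cos(p)*tx-[0,0,np.sin(p)]; x=sgn*ty
    return R.from_matrix(np.c_[x,y,np.cross(x,y)])
def st():
    o=get_obs();print("t %.2f"%o["time_s"],"track",(T(o["eef_pos"])*1e3).round(1),"F",o["wrist_force"].round(1),"open %.2f"%o["opening"],"q",o["q"].round(2))
E
python3 - <<'E'
from h import *
print(Rt().as_matrix().round(3));st()
for s in (1,-1):print(s,(Rt().inv()*goalR(50,s)).as_rotvec(degrees=True).round(1))
for c in [(157,265),(225,253),(300,250)]: print((T(ray("top",*c,.09))*1e3).round(), (ray("top",*c,.09)*1e3).round())
import cv2
t=cv2.imread("pics/top0.png");cv2.imwrite("pics/topz2.png",cv2.resize(t[200:300,120:340],None,fx=3.6,fy=3.6,interpolation=cv2.INTER_CUBIC)) 
E
```

```text
[[ 0.301 -0.001 -0.954]
 [ 0.954 -0.001  0.301]
 [-0.001 -1.     0.   ]]
t 0.15 track [-463.6  497.6  197.2] F [0.1 0.4 0.8] open 1.00 q [ 1.06  0.18  1.61 -0.    1.35 -0.21]
1 [-39.9 -12.2  -4.5]
-1 [  6.5 157.8 -57.5]
[-290.  224.   90.] [323. 260.  90.]
[-246.   45.   90.] [352.  79.  90.]
[-225. -153.   90.] [ 357. -121.   90.]
```

View pics/topz2.png

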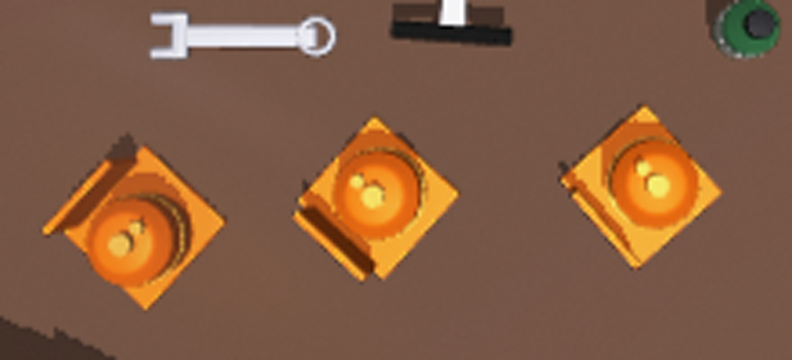

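```bash
cat >>h.py <<'E'
def plan(x,y,z,pitch=55,sgn=1):
    "turn first at place, then shift"
    G=goalR(pitch,sgn); rv=(Rt().inv()*G).as_rotvec(degrees=True)
    d=W(x/1e3,y/1e3,z/1e3)-get_obs()["eef_pos"]
    print("turn",rv.round(2),"shift cur axes",(Rt().inv().apply(d)*1e3).round(1),"shift goal axes",(G.inv().apply(d)*1e3).round(1))
E
python3 - <<'E'
from h import *
plan(-181,0,129)
plan(-181,0,229)
E
```

```text
turn [-34.88 -12.34  -3.97] shift cur axes [-422.8   68.7 -385.6] shift goal axes [-497.6  218.  -192.4]
turn [-34.88 -12.34  -3.97] shift cur axes [-422.9  -31.3 -385.6] shift goal axes [-497.6  136.  -249.7]
```

```bash
python3 -m jog '[[0,0,0,-7,-2.5,-0.8,0],[0,0,0,-7,-2.5,-0.8,0],[0,0,0,-7,-2.5,-0.8,0],[0,0,0,-7,-2.5,-0.8,0],[0,0,0,-7,-2.4,-0.8,0]]'; python3 -m jog '[[-33,9,-17,0,0,0,0],[-33,9,-17,0,0,0,0],[-33,9,-17,0,0,0,0],[-33,9,-17,0,0,0,0],[-33,9,-17,0,0,0,0],[-33,9,-17,0,0,0,0],[-33,9,-17,0,0,0,0],[-33,9,-17,0,0,0,0]]'; python3 - <<'E'
from h import *
st();plan(-181,0,229)
E
```

```text
time_s: 0.57
eef_pos: [0.173, 0.5494, 0.1992]
eef_rot: [-0.348, 0.65, 0.598, -0.315]
wrist_force: [0.1, 0.1, -0.9]
opening: 0.502
time_s: 1.23
eef_pos: [0.3015, 0.2701, 0.212]
eef_rot: [-0.349, 0.65, 0.596, -0.317]
wrist_force: [0.6, -1.0, 1.0]
opening: 0.497
t 1.23 track [-312.3  231.4  212. ] F [ 0.6 -1.   1. ] open 0.50 q [ 0.82 -0.48  2.27 -0.54  1.02 -0.45]
turn [-1.26 -0.41 -0.02] shift cur axes [-230.6   58.9 -120.3] shift goal axes [-231.4   61.4 -117.3]
```

```bash
python3 -m jog '[[-33,9,-17,0,0,0,0],[-33,9,-17,0,0,0,0],[-33,9,-17,0,0,0,0],[-33,9,-17,0,0,0,0],[-33,9,-17,0,0,0,0],[-33,9,-17,0,0,0,0],[-33,7,-15,-1,0,0,0],[0,0,0,0,0,0,0]]'; python3 - <<'E'
from h import *
import cv2
st();plan(-181,0,129)
cv2.imwrite("pics/top1.png",camera("top"));cv2.imwrite("pics/side1.png",camera("side"))
E
```

```text
time_s: 1.9
eef_pos: [0.3985, 0.0529, 0.2231]
eef_rot: [-0.349, 0.658, 0.59, -0.312]
wrist_force: [0.2, -0.3, 0.9]
opening: 0.498
t 1.90 track [-197.7   23.   223.1] F [ 0.2 -0.3  0.9] open 0.50 q [-0.23 -0.87  2.43  0.08  0.99 -1.71]
turn [-0.75 -1.26 -0.77] shift cur axes [-22.7  87.5  38.6] shift goal axes [-23.   86.7  40.3]
```

View pics/side1.png

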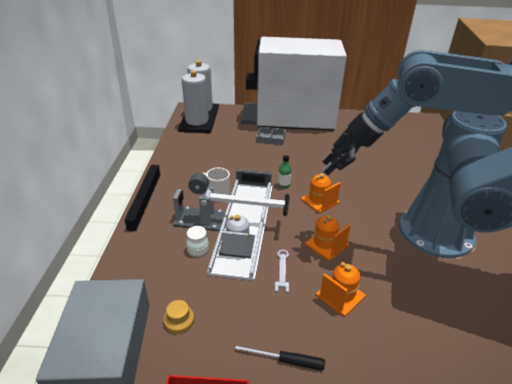

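View pics/top1.png

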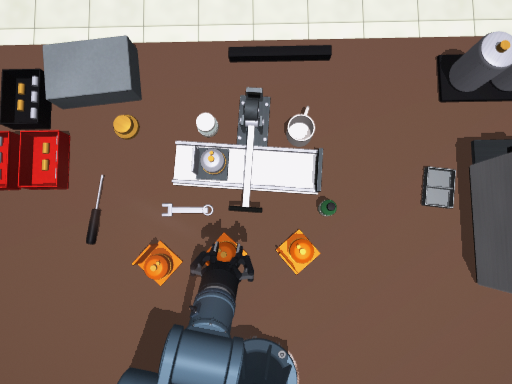

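```bash
python3 - <<'E'
from h import *
plan(-172,0,160,60);plan(-132.5,0,56,60)
E
```

```text
turn [ 4.07 -1.06 -0.3 ] shift cur axes [-28.8  67.3  11.1] shift goal axes [-29.   67.8   6.9]
turn [ 4.07 -1.06 -0.3 ] shift cur axes [-28.6 175.5  36.7] shift goal axes [-29.  177.6  24.7]
```

```bash
python3 -m jog '[[-10,20,2,4,-1,-0.3,0],[-10,20,2,0,0,0,0],[-9,28,3,0,0,0,0],[0,0,0,0,0,0,0]]'; python3 - <<'E'
from h import *
st();plan(-132.5,0,56,60)
E
```

```text
time_s: 2.33
eef_pos: [0.4209, 0.0334, 0.1549]
eef_rot: [-0.369, 0.632, 0.589, -0.342]
wrist_force: [-0.5, 0.7, -0.5]
opening: 0.494
t 2.33 track [-173.8    5.4  154.9] F [-0.5  0.7 -0.5] open 0.49 q [-0.31 -0.62  2.44  0.16  0.83 -1.88]
turn [-0.46  0.53  0.44] shift cur axes [ -6.1 106.4  13. ] shift goal axes [ -5.4 106.3  13.7]
```

```bash
python3 -m jog '[[-2,26,4,0,0,0,0],[-2,26,4,0,0,0,0],[-2,27,3,0,0,0,0],[0,27,2,0,0,0,0],[0,0,0,0,0,0,0],[0,0,0,0,0,0,0]]'; python3 - <<'E'
from h import *
import cv2
st();plan(-132.5,0,56,60)
a=camera("side")[130:300,200:400];b=camera("top")[110:290,150:350]
cv2.imwrite("pics/s2.png",cv2.resize(a,None,fx=3,fy=3));cv2.imwrite("pics/t2.png",cv2.resize(b,None,fx=3,fy=3))
E
```

```text
time_s: 2.83
eef_pos: [0.4626, 0.0255, 0.0598]
eef_rot: [-0.368, 0.632, 0.59, -0.342]
wrist_force: [0.5, -0.2, 0.5]
opening: 0.504
t 2.83 track [-131.6    1.    59.8] F [ 0.5 -0.2  0.5] open 0.50 q [-0.29 -0.22  2.43  0.26  0.44 -2.  ]
turn [-0.34  0.6   0.5 ] shift cur axes [-1.   2.8  2.7] shift goal axes [-1.   2.8  2.7]
```

View pics/s2.png

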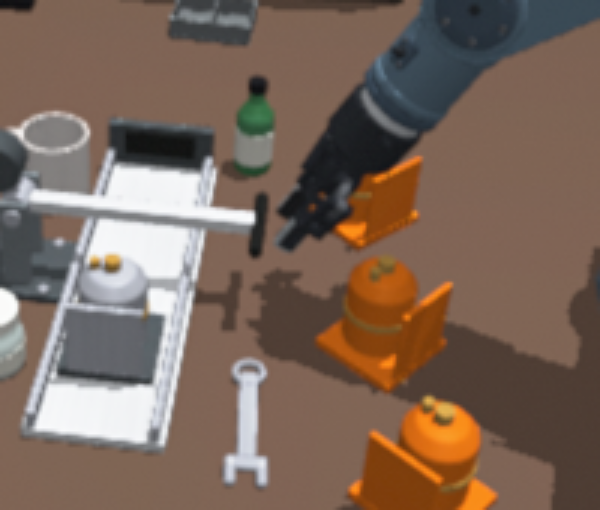

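View pics/t2.png

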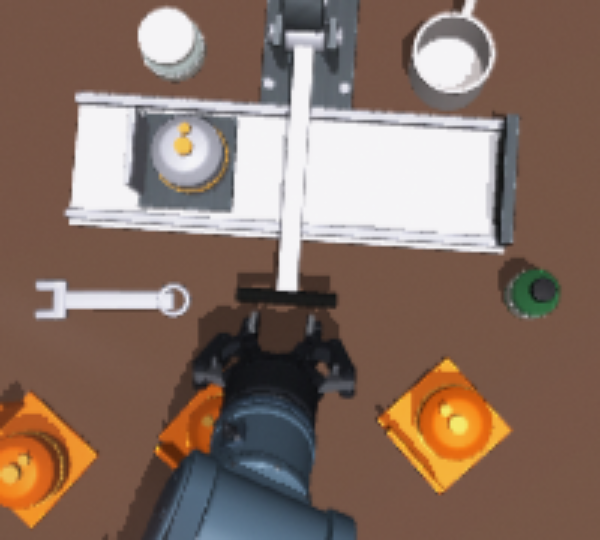

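```bash
python3 - <<'E'
from h import *
o=get_obs();p=o["eef_pos"];r=Rt()
for dx in (-21,0,21):
  q=p+r.apply([dx/1e3,0,0]);print("top",((proj("top",q)-[150,110])*3).round(),"side",((proj("side",q)-[200,130])*3).round())
h=W(-.125,0,.095);print(((proj("top",h)-[150,110])*3).round(),((proj("side",h)-[200,130])*3).round())
E
```

```text
top [310. 303.] side [261. 235.]
top [287. 302.] side [259. 248.]
top [265. 301.] side [258. 262.]
[286. 296.] [257. 224.]
```

```bash
python3 -m jog '[[0,10,0,0,0,0,0],[0,10,0,0,0,0,0],[0,0,-5,0,0,0,0],[0,0,-5,0,0,0,0],[0,0,0,0,0,0,0]]';  python3 - <<'E'
from h import *
import cv2
st()
a=camera("side")[130:300,200:400];b=camera("top")[110:290,150:350]
cv2.imwrite("pics/s3.png",cv2.resize(a,None,fx=3,fy=3));cv2.imwrite("pics/t3.png",cv2.resize(b,None,fx=3,fy=3))
E
```

```text
time_s: 3.35
eef_pos: [0.4762, 0.0234, 0.0464]
eef_rot: [-0.371, 0.631, 0.589, -0.343]
wrist_force: [-24.0, -6.0, -0.9]
opening: 0.507
t 3.35 track [-117.8    0.    46.4] F [-24.   -6.   -0.9] open 0.51 q [-0.28 -0.14  2.4   0.28  0.39 -2.01]
```

View pics/s3.png

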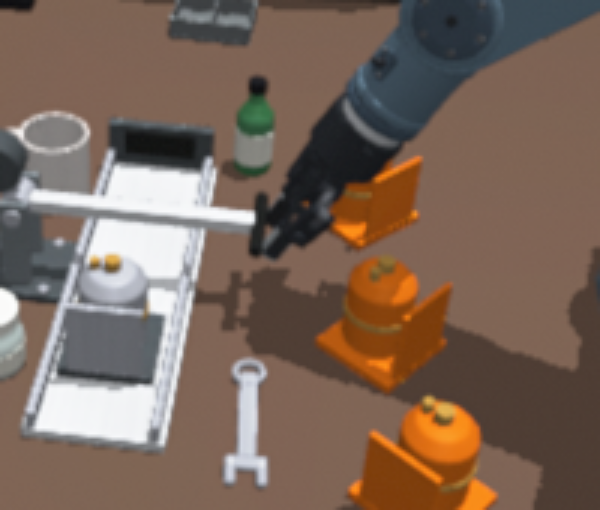

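View pics/t3.png

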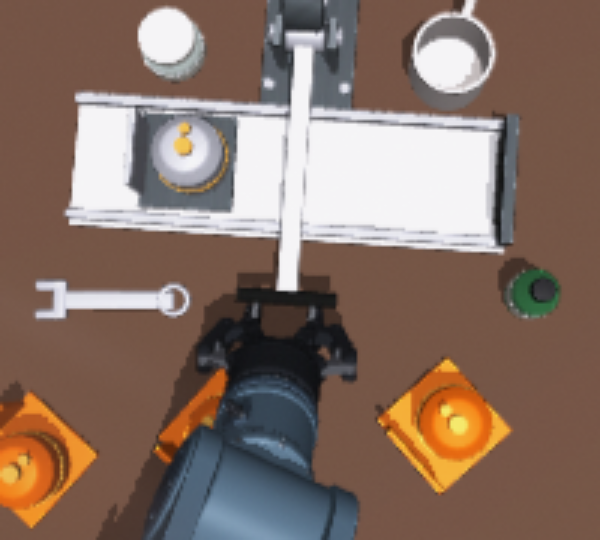

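```bash
python3 -m jog '[[0,0,8,0,0,0,0],[0,0,8,0,0,0,0.5],[0,0,0,0,0,0,1],[0,0,0,0,0,0,1],[0,0,0,0,0,0,1],[0,0,0,0,0,0,1],[0,8,0,0,0,0,1],[0,0,0,0,0,0,1]]';  python3 - <<'E'
from h import *
import cv2
st();plan(-132,0,52,60)
a=camera("side")[160:240,240:360];b=camera("top")[170:250,190:310]
cv2.imwrite("pics/s4.png",cv2.resize(a,None,fx=5,fy=5));cv2.imwrite("pics/t4.png",cv2.resize(b,None,fx=5,fy=5))
E
```

```text
time_s: 4.12
eef_pos: [0.4742, 0.0212, 0.035]
eef_rot: [-0.366, 0.635, 0.589, -0.34]
wrist_force: [-0.3, 0.8, -1.3]
opening: 0.002
t 4.12 track [-119.6   -2.4   35. ] F [-0.3  0.8 -1.3] open 0.00 q [-0.29 -0.11  2.42  0.33  0.33 -2.07]
turn [0.1  0.41 0.23] shift cur axes [  2.5 -20.9   2.2] shift goal axes [  2.4 -20.9   2.2]
```

View pics/s4.png

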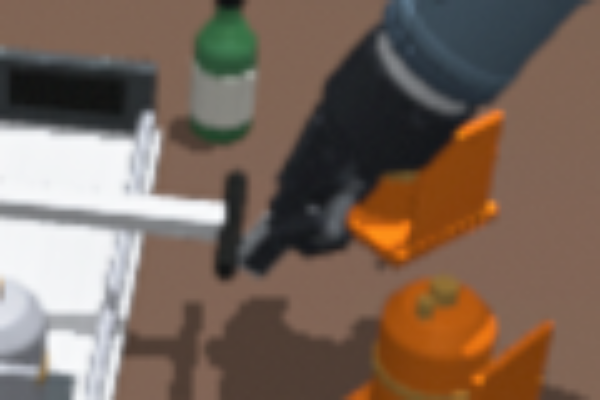

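View pics/t4.png

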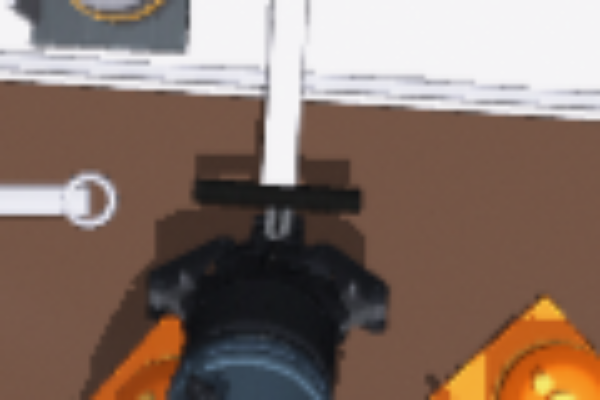

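```bash
python3 -m jog '[[1,-10,0,0,0,0,1],[1,-10,0,0,0,0,1],[0,-5,-4,0,0,0,1],[0,-8,-5,0,0,0,1],[0,-9,-6,0,0,0,1],[0,-10,-7,0,0,0,1]]';  python3 - <<'E'
from h import *
import cv2
st()
a=camera("side")[160:240,240:360]
cv2.imwrite("pics/s5.png",cv2.resize(a,None,fx=5,fy=5));st()
E
```

```text
time_s: 4.72
eef_pos: [0.4666, 0.0238, 0.0915]
eef_rot: [-0.366, 0.635, 0.589, -0.34]
wrist_force: [0.8, 0.1, 1.0]
opening: -0.002
t 4.72 track [-127.5   -0.3   91.5] F [0.8 0.1 1. ] open -0.00 q [-0.29 -0.3   2.41  0.21  0.53 -1.94]
t 4.77 track [-125.2   -0.7   94.5] F [ 1.6 -2.1  2.1] open -0.00 q [-0.29 -0.31  2.41  0.21  0.53 -1.93]
```

View pics/s5.png

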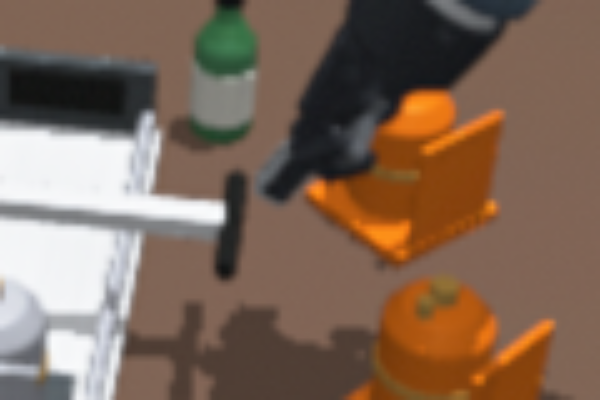

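```bash
python3 - <<'E'
from h import *
import cv2
p=get_obs()["eef_pos"];r=Rt()
b=camera("top")[170:250,190:310];a=camera("side")[160:240,240:360]
A=cv2.resize(a,None,fx=5,fy=5);B=cv2.resize(b,None,fx=5,fy=5)
for k,c in ((0,(0,0,255)),(-.0187,(0,255,0)),(-.073,(255,0,0))):
    q=p+r.apply([0,k,0])
    cv2.circle(A,tuple(int(v) for v in (proj("side",q)-[240,160]+.5)*5),3,c,-1)
    cv2.circle(B,tuple(int(v) for v in (proj("top",q)-[190,170]+.5)*5),3,c,-1)
cv2.imwrite("pics/c6.png",np.hstack([A,B])[:, :1200][:, ::1] if 0 else cv2.resize(np.vstack([A,B]),None,fx=.75,fy=.75));st()
E
```

```text
t 4.87 track [-126.1   -0.5   92.4] F [-0.6 -0.3 -0.8] open -0.00 q [-0.29 -0.3   2.41  0.21  0.53 -1.94]
```

View pics/c6.png

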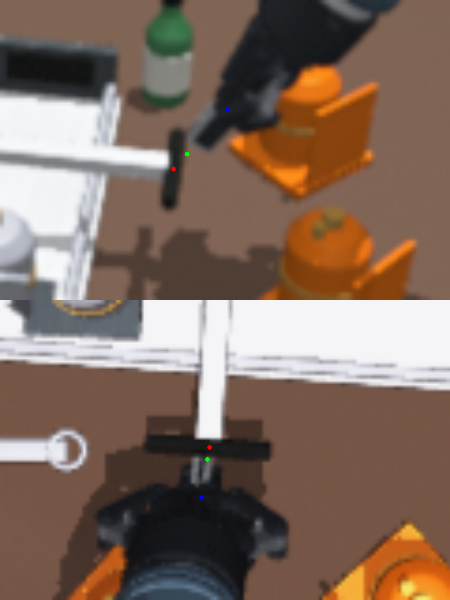

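```bash
python3 -m jog '[[0,0,12,0,0,0,1],[0,0,12,0,0,0,1],[0,20,0,0,0,0,1],[0,20,0,0,0,0,1],[0,20,0,0,0,0,1],[0,0,0,0,0,0,1],[0,0,0,0,0,0,1]]';  python3 - <<'E'
from h import *
st()
E
python3 -m jog '[[0,-7,-4,0,0,0,1],[0,-7,-4,0,0,0,1],[0,-9,-6,0,0,0,1],[0,-9,-6,0,0,0,1]]'
python3 - <<'E'
from h import *
import cv2
st()
a=camera("side")[160:240,240:360]
cv2.imwrite("pics/s7.png",cv2.resize(a,None,fx=5,fy=5));st()
E
```

```text
time_s: 5.45
eef_pos: [0.474, 0.0237, 0.0247]
eef_rot: [-0.368, 0.634, 0.589, -0.341]
wrist_force: [-0.6, 0.7, -0.0]
opening: 0.005
t 5.45 track [-120.     0.2   24.7] F [-0.6  0.7 -0. ] open 0.01 q [-0.28 -0.07  2.41  0.35  0.31 -2.08]
time_s: 5.78
eef_pos: [0.4753, 0.0234, 0.0648]
eef_rot: [-0.367, 0.634, 0.589, -0.341]
wrist_force: [-2.9, -1.8, -1.7]
opening: 0.004
t 5.78 track [-118.7    0.    64.8] F [-2.9 -1.8 -1.7] open 0.00 q [-0.28 -0.2   2.4   0.24  0.44 -1.97]
t 5.83 track [-1.184e+02  1.000e-01  6.610e+01] F [-10.6  -3.6   0.5] open -0.00 q [-0.28 -0.2   2.4   0.24  0.44 -1.97]
```

View pics/s7.png

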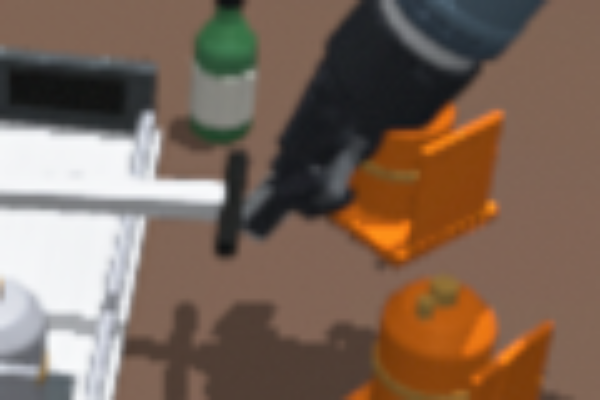

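```bash
python3 -m jog '[[0,10,8,0,0,0,1],[0,15,8,0,0,0,1],[0,15,3,0,0,0,1],[0,2,-4,0,0,0,1],[0,0,0,0,0,0,1]]';  python3 - <<'E'
from h import *
st();plan(-109,0,22,60)
E
```

```text
time_s: 6.25
eef_pos: [0.4858, 0.0223, 0.0216]
eef_rot: [-0.366, 0.635, 0.589, -0.34]
wrist_force: [0.2, -1.1, 0.1]
opening: -0.0
t 6.25 track [-108.2   -0.2   21.6] F [ 0.2 -1.1  0.1] open -0.00 q [-0.27 -0.03  2.39  0.36  0.28 -2.09]
turn [0.09 0.4  0.24] shift cur axes [ 0.2 -0.7  0.5] shift goal axes [ 0.2 -0.7  0.5]
```

```bash
python3 -m jog '[[0,-8,-4.5,0,0,0,1],[0,-8,-4.5,0,0,0,1],[0,-10,-7,0,0,0,1],[0,-10,-7,0,0,0,1],[0,-10,-7,0,0,0,1],[0,-9,-7,0,0,0,1],[0,-8,-9,0,0,0,1],[0,-8,-9,0,0,0,1]]'
python3 - <<'E'
from h import *
import cv2
st()
a=camera("side")[140:240,240:360]
cv2.imwrite("pics/s8.png",cv2.resize(a,None,fx=5,fy=5));st()
E
```

```text
time_s: 6.92
eef_pos: [0.4963, 0.0217, 0.1113]
eef_rot: [-0.366, 0.635, 0.589, -0.34]
wrist_force: [-3.6, 0.1, -0.5]
opening: 0.003
t 6.92 track [-97.7  -0.  111.3] F [-3.6  0.1 -0.5] open 0.00 q [-0.27 -0.26  2.33  0.18  0.56 -1.89]
t 6.97 track [-94.9  -0.5 114.5] F [1.8 0.4 2.5] open -0.00 q [-0.26 -0.26  2.32  0.18  0.56 -1.89]
```

View pics/s8.png

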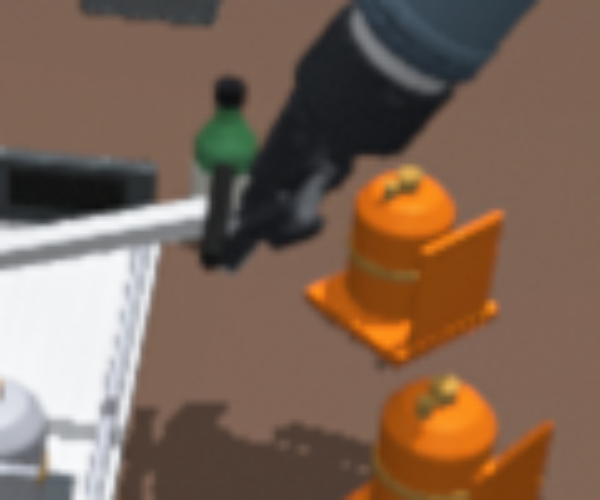

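```bash
python3 -m jog '[[0,-8,-9,0,0,0,1],[0,-8,-9,0,0,0,1],[0,-6,-10,0,0,0,1],[0,-6,-10,0,0,0,1],[0,-6,-10,0,0,0,1],[0,-6,-11,0,0,0,1]]'
python3 -m jog '[[0,-4,-11,0,0,0,1],[0,-4,-11,0,0,0,1],[0,-4,-11,0,0,0,1],[0,-4,-11,0,0,0,1]]'
python3 - <<'E'
from h import *
import cv2
st()
a=camera("side")[60:240,140:360]
cv2.imwrite("pics/s9.png",cv2.resize(a,None,fx=3,fy=3));st()
E
```

```text
time_s: 7.47
eef_pos: [0.5286, 0.0191, 0.1753]
eef_rot: [-0.366, 0.635, 0.589, -0.34]
wrist_force: [0.8, -0.0, -0.8]
opening: -0.001
time_s: 7.8
eef_pos: [0.559, 0.0169, 0.2112]
eef_rot: [-0.366, 0.635, 0.589, -0.34]
wrist_force: [-0.3, 0.0, 0.2]
opening: 0.002
t 7.80 track [-34.8   0.4 211.2] F [-0.3  0.   0.2] open 0.00 q [-0.23 -0.25  2.09  0.11  0.78 -1.79]
t 7.85 track [-32.5   0.  214. ] F [ 0.8 -1.9  2.4] open 0.00 q [-0.23 -0.24  2.09  0.11  0.78 -1.79]
```

View pics/s9.png

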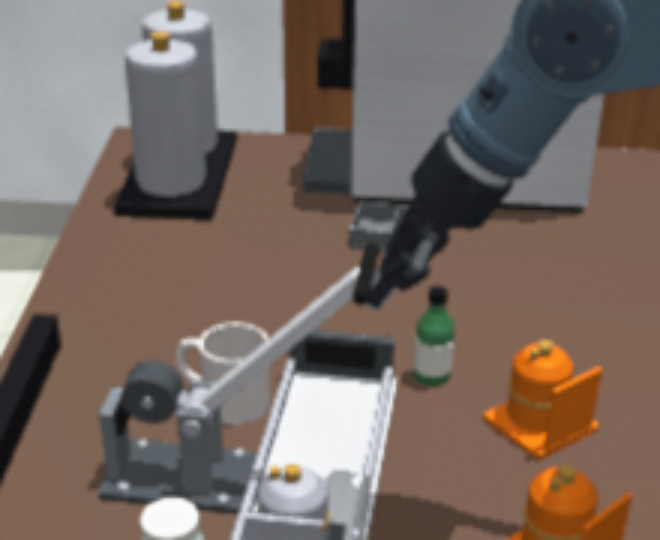

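The arm is about halfway up (~0.8 rad) and the finger is still behind the handle. I'll keep following the arc.

```bash
python3 -m jog '[[0,-2,-10,0,0,0,1],[0,-2,-10,0,0,0,1],[0,-2,-10,0,0,0,1],[0,-1,-10,0,0,0,1],[0,0,-10,0,0,0,1],[0,0,-10,0,0,0,1],[0,0,-10,0,0,0,1],[0,0,0,0,0,0,1]]'
python3 - <<'E'
from h import *
import cv2
st()
a=camera("side")[60:240,140:360]
cv2.imwrite("pics/s10.png",cv2.resize(a,None,fx=3,fy=3));st()
E
```

```text
time_s: 8.52
eef_pos: [0.6171, 0.0124, 0.2526]
eef_rot: [-0.365, 0.636, 0.59, -0.339]
wrist_force: [-0.6, 0.5, 0.6]
opening: -0.004
t 8.52 track [ 23.5   0.7 252.6] F [-0.6  0.5  0.6] open -0.00 q [-0.21 -0.14  1.92  0.09  0.84 -1.75]
t 8.57 track [ 22.4   0.9 251.6] F [ 0.5  1.2 -0.2] open -0.00 q [-0.21 -0.14  1.92  0.09  0.84 -1.75]
```

View pics/s10.png

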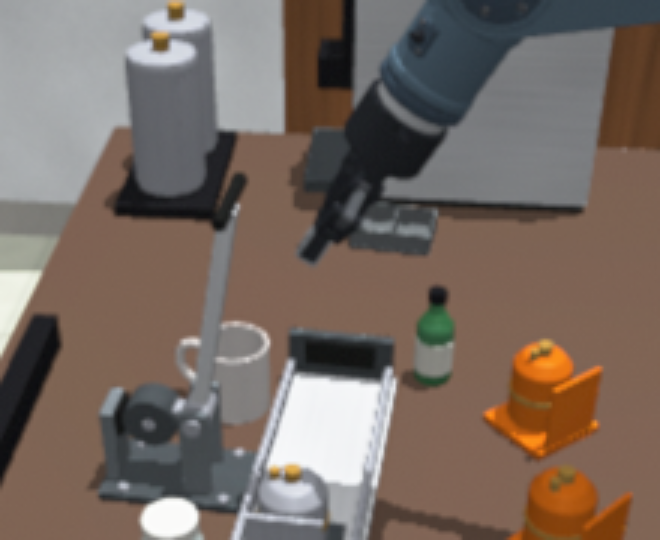

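The arm now stands raised by itself, leaning back with its handle at about (230,200) in this crop, and the finger is clear of it. Next I'll move to the boiler and re-orient so the gripper leans away from it.

```bash
cat >>h.py <<'E'
def goalB(pitch):
    p=np.radians(pitch); y=-np.cos(p)*ty-[0,0,np.sin(p)]; x=tx
    return R.from_matrix(np.c_[x,y,np.cross(x,y)])
def planB(x,y,z,pitch=60):
    G=goalB(pitch); d=W(x/1e3,y/1e3,z/1e3)-get_obs()["eef_pos"]
    print("turn",(Rt().inv()*G).as_rotvec(degrees=True).round(2),"shift cur",(Rt().inv().apply(d)*1e3).round(1),"shift goal",(G.inv().apply(d)*1e3).round(1))
E
python3 - <<'E'
from h import *
for p in ([.6413,.1618,.102],[.5675,.166,.102],[.6408,.1568,.102],[.5678,.1641,.102],[.6455,.074,.022],[.5567,.0774,.022]):print((T(p)*1e3).round(1))
plan(-30,180,230,60);planB(0,190,160)
E
```

```text
[ 35.2 151.6 102. ]
[-38.6 149.7 102. ]
[ 35.2 146.6 102. ]
[-38.2 147.8 102. ]
[46.7 64.5 22. ]
[-42.1  60.5  22. ]
turn [0.1  0.42 0.24] shift cur axes [179.6  -6.9  54.8] shift goal axes [179.1  -7.5  56.2]
turn [ 0.08 78.32 45.31] shift cur [189.3  68.8  63.9] shift goal [-22.4 -15.3 209.6]
```

```bash
python3 -m jog '[[20,-1,8,0,0,0,1],[32,-1,10,0,0,0,1],[32,-1,10,0,0,0,1],[32,-1,10,0,0,0,1],[32,-1,9,0,0,0,1],[32,-1,9,0,0,0,1],[0,0,0,0,6,3.5,1],[0,0,0,0,6,3.5,1]]'
python3 -m jog '[[0,0,0,0,6,3.5,1],[0,0,0,0,6,3.5,1],[0,0,0,0,6,3.5,1],[0,0,0,0,6,3.5,1],[0,0,0,0,6,3.5,1],[0,0,0,0,6,3.5,1],[0,0,0,0,6,3.5,1],[0,0,0,0,6,3.5,1]]'
python3 - <<'E'
from h import *
st();planB(0,190,160)
E
```

```text
time_s: 9.23
eef_pos: [0.5755, 0.1972, 0.2271]
eef_rot: [-0.402, 0.696, 0.515, -0.298]
wrist_force: [-0.0, 0.0, -1.0]
opening: 0.006
time_s: 9.9
eef_pos: [0.5761, 0.1966, 0.2272]
eef_rot: [-0.493, 0.857, 0.129, -0.078]
wrist_force: [0.4, -0.3, -0.3]
opening: -0.002
t 9.90 track [-32.6 180.9 227.2] F [ 0.4 -0.3 -0.3] open -0.00 q [ 0.42  0.34  1.45 -0.53  1.45  0.21]
turn [ 0.23 19.29 10.79] shift cur [34.  59.9 30.3] shift goal [32.6 53.7 41.5]
```

```bash
python3 -m jog '[[0,0,0,0,6.4,3.6,1],[0,0,0,0,6.4,3.6,1],[0,0,0,0,6.4,3.6,1],[0,0,0,0,0,0,1],[11,18,14,0,0,0,1],[11,18,14,0,0,0,1],[11,18,14,0,0,0,1],[0,0,0,0,0,0,1]]'
python3 - <<'E'
from h import *
import cv2
st();planB(0,190,60)
p=get_obs()["eef_pos"];r=Rt()
for n in ("side","top"):
    a=camera(n)
    for k,c in ((0,(0,0,255)),(-.026,(0,255,0))):
        cv2.circle(a,tuple(int(round(v)) for v in proj(n,p+r.apply([0,k,0]))),1,c,-1)
    a=a[100:300,140:360] if n=="side" else a[60:240,140:360]
    cv2.imwrite(f"pics/{n}11.png",cv2.resize(a,None,fx=3,fy=3,interpolation=cv2.INTER_NEAREST))
E
```

```text
time_s: 10.57
eef_pos: [0.6085, 0.202, 0.154]
eef_rot: [-0.497, 0.867, -0.03, 0.013]
wrist_force: [-0.9, -0.7, -0.8]
opening: -0.002
t 10.57 track [ -0.7 189.  154. ] F [-0.9 -0.7 -0.8] open -0.00 q [ 0.39  0.59  1.24 -0.47  1.56  0.51]
turn [0.34 1.14 0.16] shift cur [ 1.5 80.7 48.3] shift goal [ 0.7 80.9 47.8]
```

View pics/side11.png

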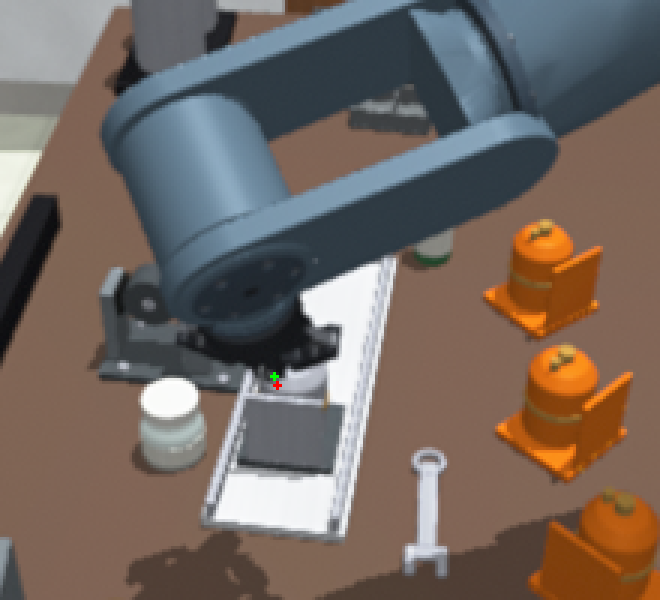

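View pics/top11.png

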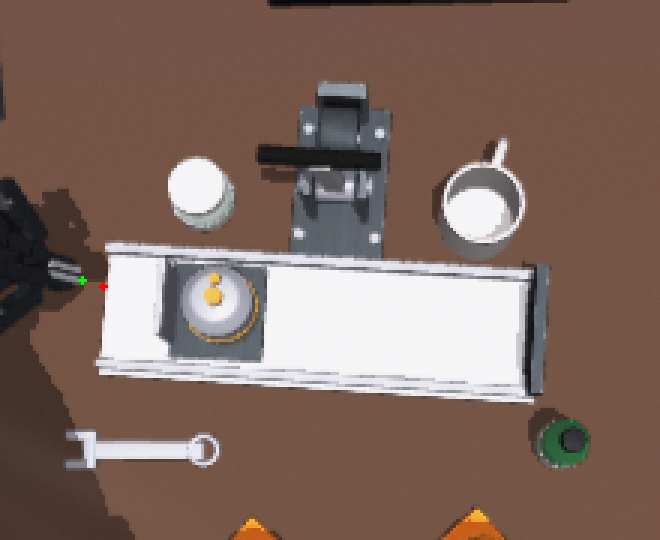

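```bash
python3 - <<'E'
from h import *
import cv2
cv2.imwrite("pics/top12.png",camera("top"));cv2.imwrite("pics/side12.png",camera("side"))
E
```

```text
(no output)
```

View pics/top12.png

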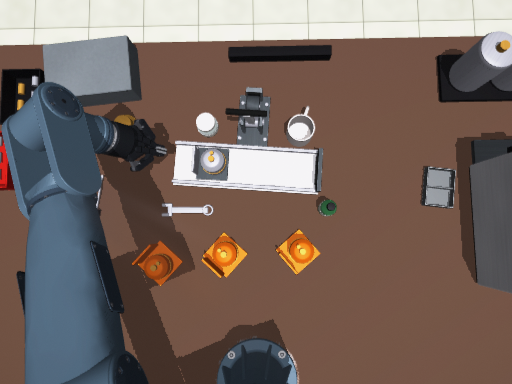

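View pics/side12.png

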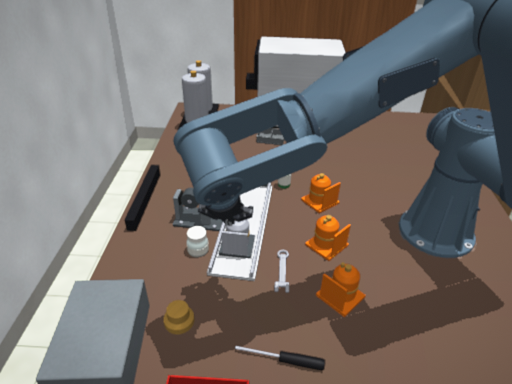

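```bash
cat >>h.py <<'E'
def goalC(phi,pitch):
    p=np.radians(pitch);f=np.radians(phi); h=np.cos(f)*tx-np.sin(f)*ty; y=np.cos(p)*h-[0,0,np.sin(p)]; x=np.sin(f)*tx+np.cos(f)*ty
    return R.from_matrix(np.c_[x,y,np.cross(x,y)])
def planC(x,y,z,phi=60,pitch=50):
    G=goalC(phi,pitch); d=W(x/1e3,y/1e3,z/1e3)-get_obs()["eef_pos"]
    print("turn",(Rt().inv()*G).as_rotvec(degrees=True).round(2),"shift cur",(Rt().inv().apply(d)*1e3).round(1),"shift goal",(G.inv().apply(d)*1e3).round(1))
    print("goal axes in track rows x,y,z(up):",np.round(G.inv().apply(np.array([tx,ty,[0,0,1]])),3).tolist())
E
python3 - <<'E'
from h import *
planC(5,187,100);planC(5,187,42)
E
```

```text
turn [ -9.6  -23.85 -16.59] shift cur [ 3.6 55.3 28. ] shift goal [ 1.6 50.6 36. ]
goal axes in track rows x,y,z(up): [[0.866, 0.321, -0.383], [0.5, -0.557, 0.663], [-0.0, -0.766, -0.643]]
turn [ -9.6  -23.85 -16.59] shift cur [  3.5 105.4  57.1] shift goal [ 1.6 95.  73.3]
goal axes in track rows x,y,z(up): [[0.866, 0.321, -0.383], [0.5, -0.557, 0.663], [-0.0, -0.766, -0.643]]
```

```bash
python3 -m jog '[[0,0,0,-2.4,-6,-4.2,1],[0,0,0,-2.4,-6,-4.2,1],[0,0,0,-2.4,-6,-4.1,1],[0,0,0,-2.4,-5.9,-4.1,1],[0,17,12,0,0,0,1],[0,17,12,0,0,0,1],[1,17,12,0,0,0,1],[0,0,0,0,0,0,1]]'
python3 - <<'E'
from h import *
import cv2
st();planC(5,187,42)
p=get_obs()["eef_pos"];r=Rt()
for n in ("side","top"):
    a=camera(n)
    for k,c in ((0,(0,0,255)),(-.026,(0,255,0))):
        cv2.circle(a,tuple(int(round(v)) for v in proj(n,p+r.apply([0,k,0]))),1,c,-1)
    a=a[100:300,140:360] if n=="side" else a[60:240,60:280]
    cv2.imwrite(f"pics/{n}13.png",cv2.resize(a,None,fx=3,fy=3,interpolation=cv2.INTER_NEAREST))
E
```

```text
time_s: 11.43
eef_pos: [0.6113, 0.1988, 0.0958]
eef_rot: [-0.419, 0.885, 0.182, -0.088]
wrist_force: [-1.0, -0.9, -1.1]
opening: 0.001
t 11.43 track [  2.3 186.   95.8] F [-1.  -0.9 -1.1] open 0.00 q [ 0.48  0.57  1.49 -0.73  1.25  0.37]
turn [-0.66 -1.35 -1.33] shift cur [ 3.  41.9 33.7] shift goal [ 2.9 41.5 34.1]
goal axes in track rows x,y,z(up): [[0.866, 0.321, -0.383], [0.5, -0.557, 0.663], [-0.0, -0.766, -0.643]]
```

View pics/side13.png

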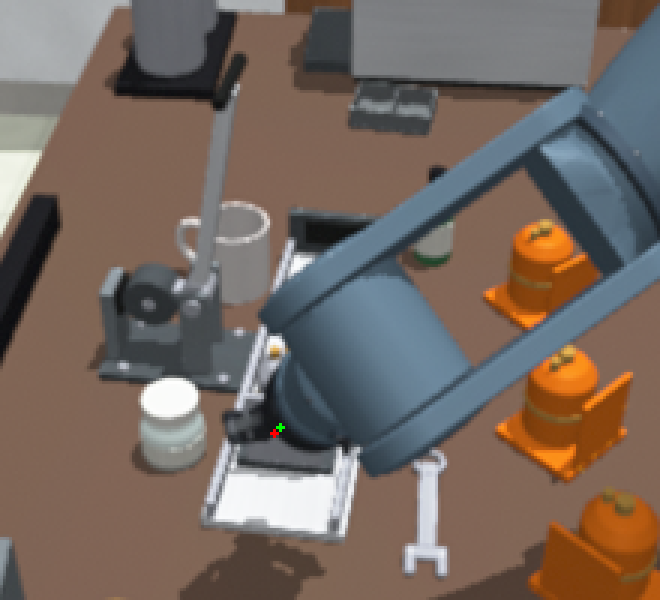

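View pics/top13.png

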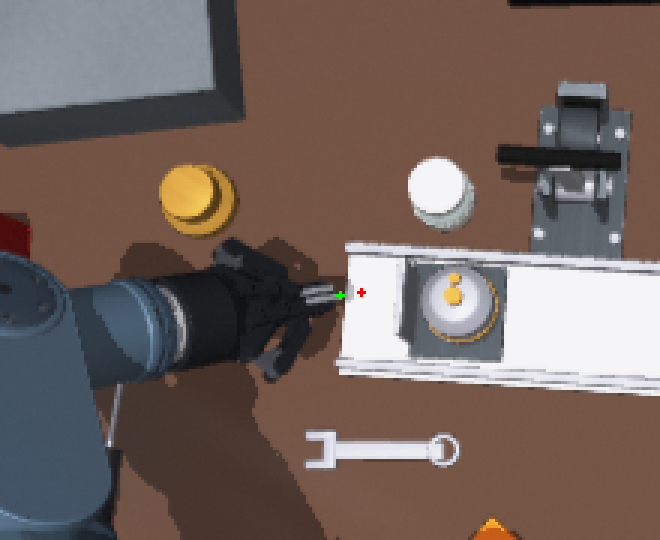

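```bash
python3 -m jog '[[1,14,11,0,0,0,1],[1,14,11,0,0,0,1],[1,13,12,0,0,0,1],[0,0,0,0,0,0,1]]'
python3 - <<'E'
from h import *
import cv2
st();planC(5,160,42)
a=camera("top")[60:240,60:280]
cv2.imwrite(f"pics/top14.png",cv2.resize(a,None,fx=3,fy=3))
E
```

```text
time_s: 11.87
eef_pos: [0.6153, 0.2007, 0.0438]
eef_rot: [-0.419, 0.885, 0.183, -0.087]
wrist_force: [-0.4, 0.2, -1.4]
opening: -0.002
t 11.87 track [  6.1 188.3  43.8] F [-0.4  0.2 -1.4] open -0.00 q [ 0.48  0.65  1.48 -0.75  1.19  0.43]
turn [-0.65 -1.46 -1.25] shift cur [-14.3  16.9 -17.7] shift goal [-15.1  16.8 -17.1]
goal axes in track rows x,y,z(up): [[0.866, 0.321, -0.383], [0.5, -0.557, 0.663], [-0.0, -0.766, -0.643]]
```

View pics/top14.png

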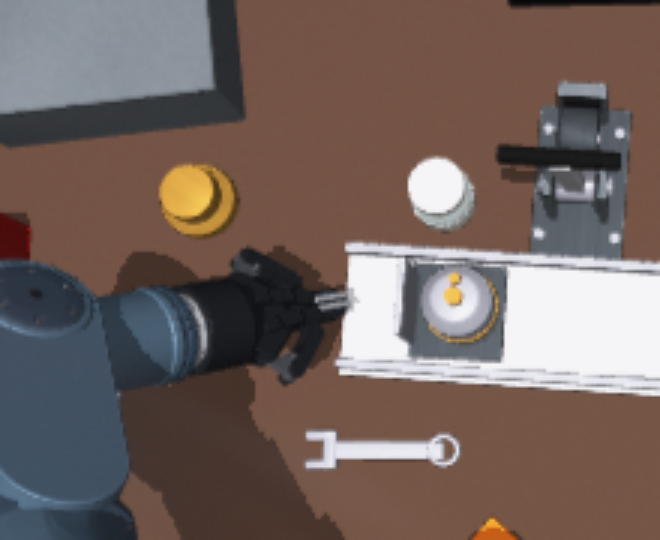

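```bash
python3 -m jog '[[-5,5.7,-6.6,0,0,0,1],[-5,5.7,-6.6,0,0,0,1],[-5,5.7,-6.6,0,0,0,1],[-5,5.7,-6.6,0,0,0,1],[-5,5.7,-6.6,0,0,0,1],[-5,5.7,-6.6,0,0,0,1],[-5,5.7,-6.6,0,0,0,1]]'
python3 - <<'E'
from h import *
import cv2
st();planC(5,20,42)
a=camera("top")[60:240,60:280]
cv2.imwrite(f"pics/top15.png",cv2.resize(a,None,fx=3,fy=3))
E
```

```text
time_s: 12.5
eef_pos: [0.6089, 0.1308, 0.0442]
eef_rot: [-0.419, 0.885, 0.184, -0.085]
wrist_force: [-0.3, 6.1, 4.3]
opening: -0.001
t 12.50 track [  5.5 118.   44.2] F [-0.3  6.1  4.3] open -0.00 q [ 0.38  0.57  1.62 -0.8   1.09  0.41]
turn [-0.65 -1.58 -1.03] shift cur [-46.6  56.2 -65.4] shift goal [-49.4  56.1 -63.5]
goal axes in track rows x,y,z(up): [[0.866, 0.321, -0.383], [0.5, -0.557, 0.663], [-0.0, -0.766, -0.643]]
```

View pics/top15.png

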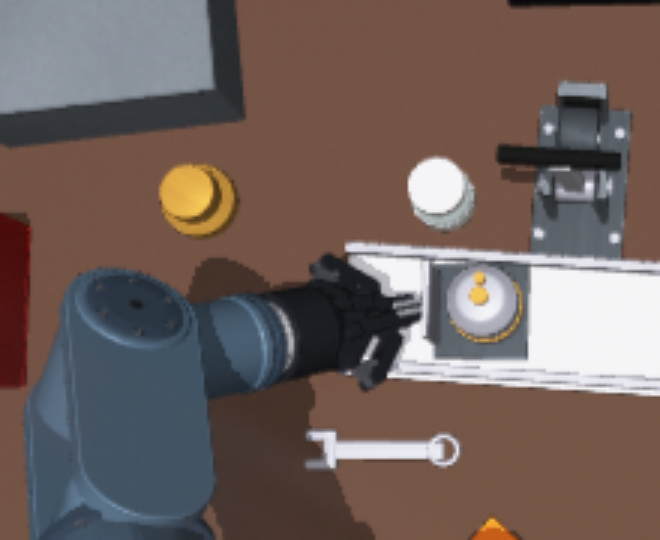

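```bash
python3 -m jog '[[-4.8,5.7,-6.7,0,0,0,1],[-4.8,5.7,-6.7,0,0,0,1],[-4.8,5.7,-6.7,0,0,0,1],[-4.8,5.7,-6.7,0,0,0,1],[-4.8,5.7,-6.7,0,0,0,1],[-4.8,5.7,-6.7,0,0,0,1],[-4.8,5.7,-6.7,0,0,0,1],[-4.8,5.7,-6.7,0,0,0,1]]'
python3 - <<'E'
from h import *
import cv2
st();planC(5,-60,42)
a=camera("top")[60:240,60:345];b=camera("side")[80:290,150:400]
cv2.imwrite(f"pics/top16.png",cv2.resize(a,None,fx=2.5,fy=2.5));cv2.imwrite(f"pics/side16.png",cv2.resize(b,None,fx=2.5,fy=2.5))
E
```

```text
time_s: 13.22
eef_pos: [0.6013, 0.0514, 0.0425]
eef_rot: [-0.419, 0.885, 0.184, -0.085]
wrist_force: [-0.3, 5.6, 4.1]
opening: -0.0
t 13.22 track [ 4.6 38.3 42.5] F [-0.3  5.6  4.1] open -0.00 q [ 0.26  0.49  1.74 -0.85  0.98  0.37]
turn [-0.65 -1.55 -1.04] shift cur [-46.   55.4 -67. ] shift goal [-48.8  55.3 -65.1]
goal axes in track rows x,y,z(up): [[0.866, 0.321, -0.383], [0.5, -0.557, 0.663], [-0.0, -0.766, -0.643]]
```

View pics/top16.png

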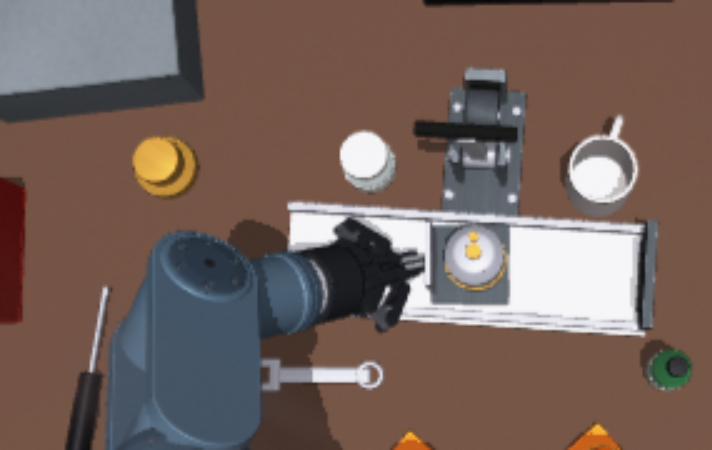

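View pics/side16.png

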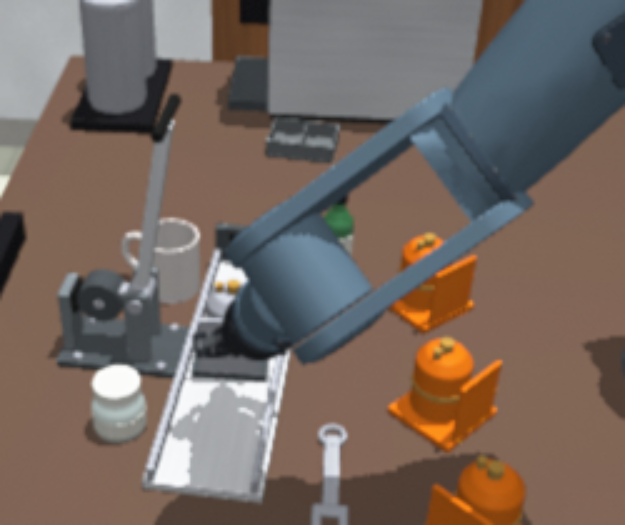

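```bash
python3 -m jog '[[-4.7,5.6,-6.8,0,0,0,1],[-4.7,5.6,-6.8,0,0,0,1],[-4.7,5.6,-6.8,0,0,0,1],[-4.7,5.6,-6.8,0,0,0,1],[-4.7,5.6,-6.8,0,0,0,1],[-4.7,5.6,-6.8,0,0,0,1],[-4.7,5.6,-6.8,0,0,0,1],[-4.7,5.6,-6.8,0,0,0,1]]'
python3 - <<'E'
from h import *
import cv2
st();planC(5,-120,42)
a=camera("top")[60:240,60:345];b=camera("side")[80:290,150:400]
cv2.imwrite(f"pics/top17.png",cv2.resize(a,None,fx=2.5,fy=2.5));cv2.imwrite(f"pics/side17.png",cv2.resize(b,None,fx=2.5,fy=2.5))
E
```

```text
time_s: 13.98
eef_pos: [0.5938, -0.0296, 0.0416]
eef_rot: [-0.419, 0.885, 0.183, -0.086]
wrist_force: [-1.1, 4.0, 1.2]
opening: 0.003
t 13.98 track [  3.7 -43.   41.6] F [-1.1  4.   1.2] open 0.00 q [ 0.11  0.43  1.84 -0.91  0.88  0.32]
turn [-0.64 -1.53 -1.2 ] shift cur [-35.1  43.1 -53.3] shift goal [-37.4  42.9 -51.8]
goal axes in track rows x,y,z(up): [[0.866, 0.321, -0.383], [0.5, -0.557, 0.663], [-0.0, -0.766, -0.643]]
```

View pics/top17.png

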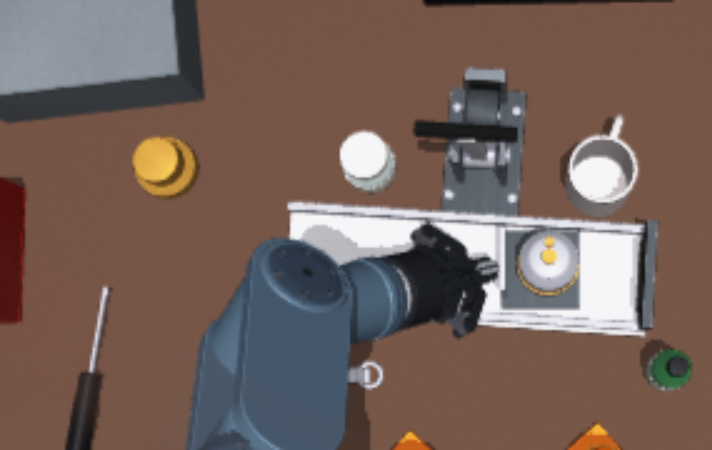

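View pics/side17.png

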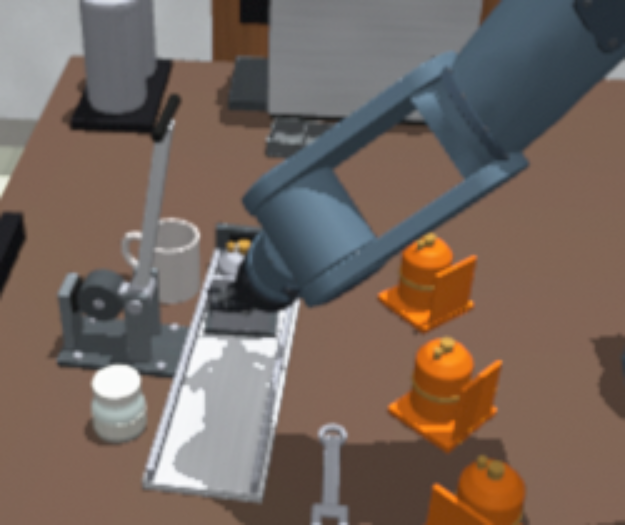

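```bash
python3 -m jog '[[-4.7,5.5,-6.8,0,0,0,1],[-4.7,5.5,-6.8,0,0,0,1],[-4.7,5.5,-6.8,0,0,0,1],[-4.7,5.5,-6.8,0,0,0,1],[-4.7,5.5,-6.8,0,0,0,1],[0,0,0,0,0,0,1]]'
python3 - <<'E'
from h import *
st()
E
python3 -m jog '[[-2.3,2.7,-3.4,0,0,0,1],[-1.4,1.6,-2,0,0,0,1]]';python3 -m jog '[[-0.9,1.1,-1.4,0,0,0,1],[0,0,0,0,0,0,1]]'
python3 - <<'E'
from h import *
import cv2
st();planC(5,-120,42)
a=camera("top")[60:240,60:345]
cv2.imwrite(f"pics/top18.png",cv2.resize(a,None,fx=2.5,fy=2.5))
E
```

```text
time_s: 14.58
eef_pos: [0.589, -0.0803, 0.0419]
eef_rot: [-0.419, 0.886, 0.182, -0.086]
wrist_force: [-0.2, -0.1, -0.0]
opening: 0.003
t 14.58 track [  3.2 -93.9  41.9] F [-0.2 -0.1 -0. ] open 0.00 q [ 0.01  0.4   1.89 -0.95  0.81  0.27]
time_s: 14.75
eef_pos: [0.589, -0.0861, 0.0419]
eef_rot: [-0.419, 0.885, 0.183, -0.086]
wrist_force: [0.1, 4.2, -0.1]
opening: -0.002
time_s: 14.92
eef_pos: [0.5888, -0.0879, 0.042]
eef_rot: [-0.419, 0.885, 0.183, -0.086]
wrist_force: [0.6, 1.8, -0.3]
opening: -0.003
t 14.92 track [   3.7 -101.6   42. ] F [ 0.6  1.8 -0.3] open -0.00 q [-0.    0.4   1.89 -0.95  0.8   0.27]
turn [-0.63 -1.52 -1.19] shift cur [ -7.5  10.7 -13.1] shift goal [ -8.1  10.7 -12.8]
goal axes in track rows x,y,z(up): [[0.866, 0.321, -0.383], [0.5, -0.557, 0.663], [-0.0, -0.766, -0.643]]
```

View pics/top18.png

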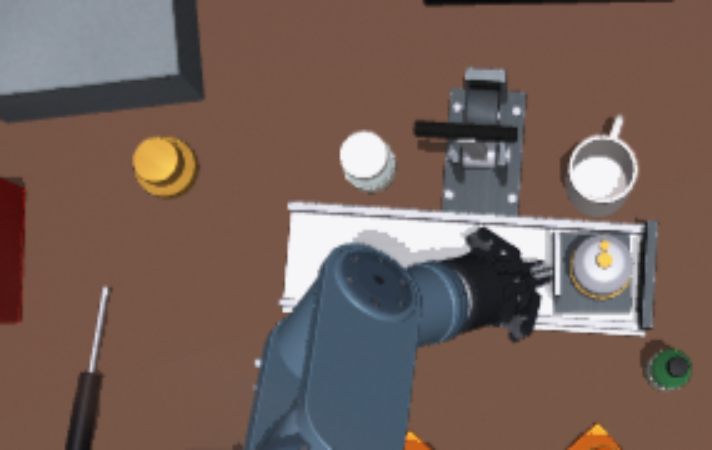

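Nearly home. The sled edge is around column 632, just short of the stop. I'll press on slowly until the force rises.

```bash
for i in 1; do python3 -m jog '[[-0.9,1.1,-1.3,0,0,0,1],[-0.9,1.1,-1.3,0,0,0,1]]'; done; python3 -m jog '[[-0.9,1.1,-1.3,0,0,0,1],[-0.9,1.1,-1.3,0,0,0,1]]'; python3 -m jog '[[-0.9,1.1,-1.3,0,0,0,1],[-0.9,1.1,-1.3,0,0,0,1]]'
```

```text
time_s: 15.13
eef_pos: [0.5888, -0.0912, 0.0419]
eef_rot: [-0.419, 0.885, 0.183, -0.086]
wrist_force: [-0.2, 3.3, 0.2]
opening: -0.0
time_s: 15.3
eef_pos: [0.5884, -0.0953, 0.0419]
eef_rot: [-0.419, 0.885, 0.183, -0.086]
wrist_force: [0.1, 3.4, 1.5]
opening: -0.001
time_s: 15.47
eef_pos: [0.5899, -0.0983, 0.0427]
eef_rot: [-0.419, 0.885, 0.185, -0.085]
wrist_force: [0.6, 14.2, 6.8]
opening: 0.001
```

```bash
python3 -m jog '[[-0.6,0.7,-0.9,0,0,0,1],[0,0,0,0,0,0,1]]'
python3 - <<'E'
from h import *
import cv2
st()
a=camera("top")[130:210,240:340]
cv2.imwrite(f"pics/top19.png",cv2.resize(a,None,fx=6,fy=6,interpolation=cv2.INTER_CUBIC))
E
```

```text
time_s: 15.63
eef_pos: [0.5907, -0.0991, 0.0435]
eef_rot: [-0.419, 0.885, 0.186, -0.084]
wrist_force: [-0.2, 11.8, 5.8]
opening: -0.001
t 15.63 track [   6.5 -112.5   43.5] F [-0.2 11.8  5.8] open -0.00 q [-0.03  0.39  1.9  -0.96  0.78  0.25]
```

View pics/top19.png

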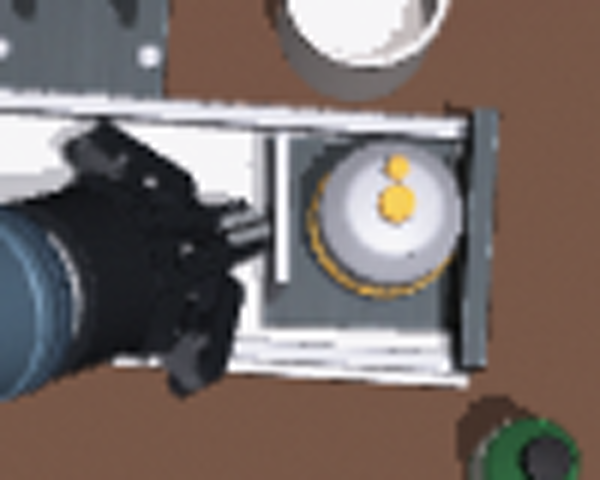

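The sled now meets the dark stop with no plate showing between them, and the contact force holds at about 12 N. I'll back off and lift away toward the robot.

```bash
python3 -m jog '[[4,-5,6,0,0,0,1],[8,-10,12,0,0,0,1],[8,-10,12,0,0,0,1],[0,-20,0,0,0,0,1],[0,-35,0,0,0,0,1],[0,-35,0,0,0,0,1],[0,-35,0,0,0,0,1],[0,0,0,0,0,0,1]]'
python3 - <<'E'
from h import *
import cv2
st()
cv2.imwrite(f"pics/side20.png",camera("side"));cv2.imwrite(f"pics/top20.png",camera("top"))
a=camera("top")[130:210,240:340]
cv2.imwrite(f"pics/top20z.png",cv2.resize(a,None,fx=6,fy=6,interpolation=cv2.INTER_CUBIC))
E
```

```text
time_s: 16.35
eef_pos: [0.5616, 0.019, 0.1446]
eef_rot: [-0.418, 0.885, 0.186, -0.083]
wrist_force: [0.9, 0.5, 0.0]
opening: 0.001
t 16.35 track [-32.4   2.7 144.6] F [0.9 0.5 0. ] open 0.00 q [ 0.22  0.23  1.85 -0.79  1.06  0.21]
```

View pics/top20.png

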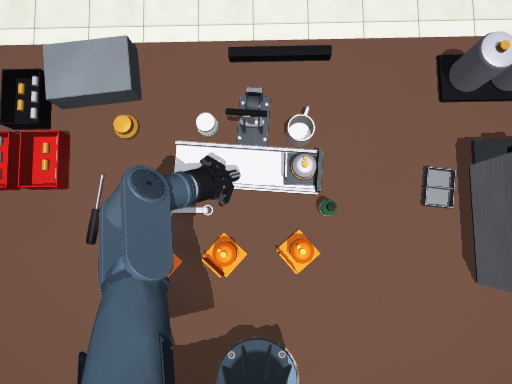

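View pics/side20.png

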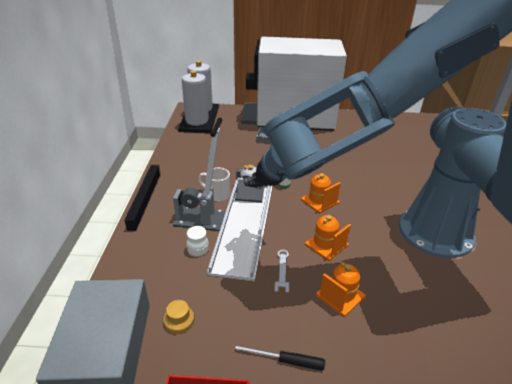

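View pics/top20z.png

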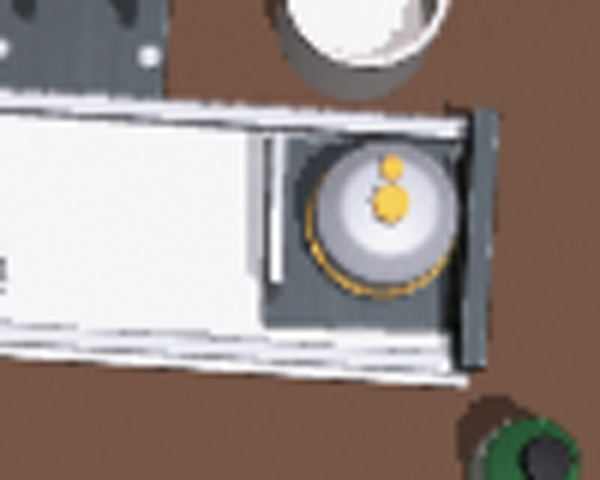

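```bash
python3 - <<'E'
from h import *
def t(u,v,z): return (T(ray("top",(u+.5)/6+240-.5,(v+.5)/6+130-.5,z))*1e3).round(1)
print("sled -y edge",t(447,290,.022),t(449,330,.022),"+y edge",t(262,310,.022),"face base",t(448,345,.03),"stop top inner",t(465,300,.067))
a=camera("side")
import cv2
cv2.imwrite("pics/s21.png",cv2.resize(a[150:220,220:320],None,fx=6,fy=6,interpolation=cv2.INTER_CUBIC))
E
```

```text
sled -y edge [ -20.5 -186.6   22. ] [ -39.6 -188.6   22. ] +y edge [-36.  -99.1  22. ] face base [ -47.7 -187.7   30. ] stop top inner [ -30.3 -190.7   67. ]
```

View pics/s21.png

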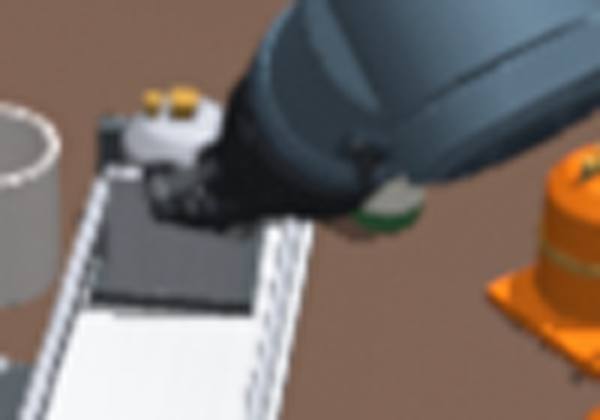

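```bash
python3 -m jog '[[0,-35,0,0,0,0,1],[0,-35,0,0,0,0,1],[0,-35,0,0,0,0,1],[20,-25,0,0,0,0,1],[20,-25,0,0,0,0,1],[0,0,0,0,0,0,1],[0,0,0,0,0,0,1]]'
python3 - <<'E'
from h import *
import cv2
st()
s=camera("side");cv2.imwrite("pics/side22.png",s)
cv2.imwrite("pics/s22.png",cv2.resize(s[145:215,210:310],None,fx=6,fy=6,interpolation=cv2.INTER_CUBIC))
t=camera("top");cv2.imwrite("pics/top22.png",t)
d=cv2.absdiff(t,cv2.imread("pics/top0.png")).max(2)
cv2.imwrite("pics/d22.png",(d>30).astype("uint8")*255)
E
```

```text
time_s: 17.13
eef_pos: [0.5576, 0.1219, 0.258]
eef_rot: [-0.419, 0.885, 0.183, -0.086]
wrist_force: [0.4, -0.4, -1.0]
opening: -0.0
t 17.13 track [-44.8 104.9 258. ] F [ 0.4 -0.4 -1. ] open -0.00 q [ 0.4   0.19  1.64 -0.7   1.37  0.16]
```

View pics/s22.png

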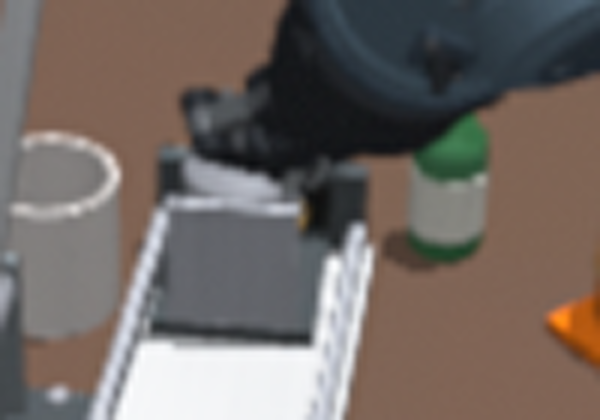

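View pics/side22.png

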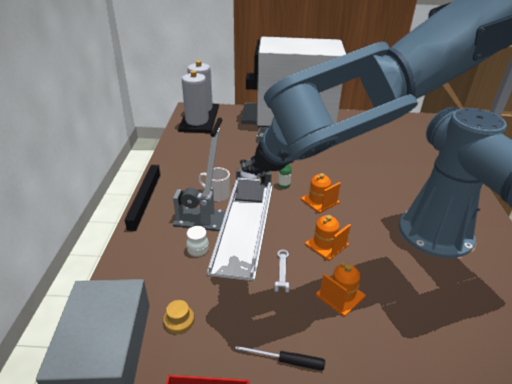

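View pics/d22.png

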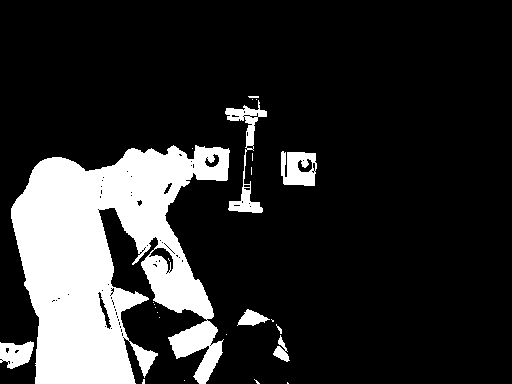

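```bash
python3 - <<'E'
from h import *
def s(u,v,z): return (T(ray("side",(u+.5)/6+210-.5,(v+.5)/6+145-.5,z))*1e3).round(1)
print("sled +y bottom edge",s(155,332,.012),s(310,343,.012),"plate top",s(170,200,.102),s(303,208,.102),"stop top inner",s(165,150,.067),s(368,168,.067))
E
```

```text
sled +y bottom edge [  44.8 -101.5   12. ] [ -40.6 -105.7   12. ] plate top [  35.5 -101.   102. ] [ -34.6 -105.4  102. ] stop top inner [  56.1 -198.1   67. ] [ -59.8 -199.4   67. ]
```

```bash
python3 -c "
from h import *
st();print(hand_in())"
```

```text
t 17.23 track [-46.4 103.4 256.1] F [-0.9 -0.2 -0.2] open 0.00 q [ 0.4   0.19  1.64 -0.7   1.37  0.16]
the job is handed in; nothing more can be done
None
```

I handed the job in at 17.2 s. The stop arm stands fully raised by itself. The boiler was then pushed along the track to the end stop, and the robot finished clear of everything.

**Last checks**
- **Stop arm:** it stayed up in every picture after I let go of it.
- **Boiler home:** the contact force rose to about 12–14 N at the end stop. The sled's rear edge measured at y ≈ -99 mm from the top view and -102 to -106 mm from the side view, where -100 mm is fully home. The two views differ by a few mm, which I put down to measurement error. No gap shows at the stop.
- **Other things:** comparing the top view with the first picture shows only the stop arm, the boiler, the robot and its shadows changed. Where the robot and its shadow covered the view, around the left orange look-alike, this check can't tell. The wrist force was about zero at the end.

**What went wrong or disagreed**
- **Fingertip position:** in the pictures the real fingertips were about 25 mm behind the reported tool point. My first tries at the handle therefore missed or only pressed on its side, at up to about 24 N. I corrected for this and then lifted it properly.
- **Slight lean:** while I pressed the boiler against the stop, the top view suggests its upper part leaned about 2–3 mm. It settled flat again when I backed off, and the plate looks upright in the last picture.

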